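# Stand the tipped solvent tins back up in the bench rack

## Robot

A 6-joint arm with a two-finger parallel gripper is mounted at the origin on the work surface. World frame = base frame: x ahead of the robot, y to its left, z up, the work surface at z = 0. Lengths are in m, angles in rad, forces in N, time in s.
With the tool pointing down it reaches from about 0.3 to 1 m from the base axis. Payload 5.1 kg.
Tool frame: the origin (TCP) lies midway between the tips of the shut fingers; the grasp point (between the pads) lies 19 mm behind it; z points along the fingers, y is the line along which they close (so a half turn about z gives the same grasp; the last joint's range is limited). The gripper opens to 95 mm and grips with 3 to 60 N. Pads are 20 mm wide; open, the fingers measure 119 mm over their backs; the gripper's body (75 mm by 180 mm) begins 59 mm behind the grasp point.
Start: joints at [1.172, 0.124, 1.65, -0, 1.367, -0.083], TCP at [0.202, 0.618, 0.215] pointing down, gripper open.
Joint ranges: [-2.61, 2.61], [-1.02, 2.33], [0.03, 2.71], [-1.35, 4.49], [0.32, 2.68], [-2.91, 2.91]. Speed limits (rad/s): [2.57, 2.57, 3.14, 3.14, 3.14, 3.14].

## Interface

Orientations are given as a unit quaternion [x, y, z, w].
In Python, from workcell import * gives the robot as it stands.
- The arm moves only by the tool play_rows, never from a script. Its argument "moves" is a list of rows, each a list of 5 numbers: the shift along the tool's x, y, z in units of 0.02 m (1.0 is 0.02 m), then the turn about the tool's z in units of 0.12 rad (1.0 is 0.12 rad), then the opening, from -1 (shut) to 1 (fully open). A call has 1 to 12 rows; each row shifts and turns the commanded pose from where the row before left it, along the tool's axes as they then stand; what a row does not reach is not made up. A row lasts 1/12 s, in which the tool goes at most 41.7 mm and 7.16 degrees, less where a joint would pass 70% of its speed; a pose out of reach is approached as far as the arm can. A call with a number of a shift or a turn outside -1 to 1 is refused whole. A call with a gripper value outside its range is refused whole. The fingers move at their own pace and stop on an object; the grip force is fixed at half the most. Time passes only in rows, so rows that do not move let the fingers close. It gives the time, the measured TCP pose, the force, the opening and the grip force at its end, in the units of the state.
- get_obs(): the state, without advancing time (a new reading comes with each control period).
- get_image(name): name is "scene" or "side" or "wrist"; returns the picture (480x640x3 uint8, red, green, blue); there is no depth.
- camera_model(name): a dict with "intrinsics" (3x3 intrinsics, pixels), "origin" and "orientation" of the camera in the world. Camera axes: x right, y down, z forward; pixel columns grow to the right and rows downward; lengths in m; the calibration is good to about 2 mm. A picture is of the moment at which its call begins: read the wrist's pose just before it. camera_model takes no time and is no camera call; for the wrist camera it gives the pose at the moment of the call.
- hand_in(): hands the job in; it is judged then, once.
Trained networks look in the newest picture that a camera, given by its name, has taken for a name from the list of things; names that differ only in an ending like _2 or _b are one class to them, and where a whole thing is asked for, a point or a joint stands for the part that bears it (a point fixed in the world has none). Each returns a list of dicts, best first, with "confidence" (0 to 1); they miss things now and then, are a little off and sometimes report something else, mostly with a low value. They report only what shows in the picture. A call takes as long as a camera call.
- regions_of(camera, query): "mask" (480x640 bool, what is visible of it) and "point" ([column, row] in pixels, amid what is visible of it).
- pinpoint(camera, query): "point" ([column, row] in pixels: a listed point, or the origin of a listed thing).
The state is a dict: "time": time; "qpos": joint angles; "joint_velocities": joint speeds; "tau": joint torques, N m; "ee_pos": TCP position; "orientation": TCP orientation; "wrist_force": force on the tool from outside, world axes, zero at the start; "ft_torque": the same for the moment, N m; "gripper_width": opening from 0.0 (shut) to 1.0 (fully open); "grasp_force": force on a finger pad.
Only numpy, scipy, OpenCV 4.12 (cv2) and the standard library are available. Lean on these libraries where they do the work, as an engineer would, in place of code of your own. Each camera call takes 0.05 s, during which the arm holds its last target. There are 200 camera calls.

## Task

Two of the flat-sided solvent tins in the wooden bench rack have tipped over and are leaning on the posts. Stand each one upright again, flat on the floor of its bay and square with the rack, and set it down gently without dropping it. Leave the round can and the two jars in the other bays standing where they are.

Things in the scene. Friction and masses are not known exactly. Their poses are not given: they have to be found in the camera images.
- rack: Fixed plywood rack on the bench: one lane of five bays along its own y, z up. Origin at its underside, below the middle bay's centre; bay centres at y = -204, -102, 0, 102, 204 mm, x = 0. Board 86 mm wide, from y = -276 to 254, its top (bay floor) at z = 12. Rails along both sides, 8 mm thick, rise to z = 27, 70 mm apart. Posts between bays: 36 mm wide in x, 10 thick in y, tops at z = 81.
- bay2 (a point): Centre of the middle bay's floor, 12 mm above the rack's origin, axes as the rack. All bays alike: about this point the flat floor runs from y = -32.8 mm to +34.6 mm. At +34.6 is the face of the next post; at -32.8 begins a raised foot strip, 8 mm high, 24.6 mm wide in y, with the previous post behind it. A tin stands properly only on the flat floor between strip and post.
- tin_a: Loose flat metal tin, label, black screw cap, 0.28 kg: 50 mm in its x, 40 in y, 120 in z; cap 24 mm across, 14 high on top (+z). Origin at the centre of the 120 mm body. Starts in the bay y = -204, 0 or 204, its origin over the bay centre, leaning 40 degrees to the rack's +y: lower edge on the floor, underside on the foot strip, face on the post top; its x axis along the rack's x.
- tin_b: A second tin just like tin_a, leaning in the same way in another of those three bays.
- can: Round steel can standing upright in the remaining one of those three bays, 52 mm diameter, 95 mm high; origin at the centre of its underside. To be left alone.
- jar_a: Short round jar with white cap standing in the bay at y = -102 or 102 mm, 50 mm diameter, 55 mm high; origin at the centre of its underside. To be left alone.
- jar_b: Same as jar_a, in the other of these two bays.

How it is judged:
By the outcome, as a careful person would: the job done as asked, in the order asked, and still so for the second after the job is handed in, with the robot touching nothing.
It also fails if it takes over 51 s, if anything falls off the work surface, if the arm or the gripper's body presses on something with over 40 N, if the wrist force passes 120 N, or if a joint passes its speed limit or range.

## Working session

There is one attempt and no reset: what is moved stays moved. The work goes in short steps, Python scripts to look and compute and a tool call to move; the robot and the scene stay as the last step left them, time stands still between calls to the robot, and variables do not carry over. Pictures are saved under pics/ and viewed, at most 10 in all, crops included, and the job is handed in when it is done.

Besides the shell and the picture viewer there is one more tool, called after "Request:" as name([rows], argument=value, ...), one row to a line, values as JSON. play_rows: Moves the arm, as the interface text tells. Its arguments: {"type":"object","properties":{"moves":{"type":"array"}},"required":["moves"]}

```bash
mkdir -p pics; ls; cat > h.py <<'E'
from workcell import *
import numpy as np, cv2
from scipy.spatial.transform import Rotation as R
def save(n,f): 
    im=get_image(n); cv2.imwrite('pics/'+f,im[:,:,::-1]); return im
def ray(c,p):
    K=np.array(c['intrinsics']); d=np.linalg.inv(K)@[p[0],p[1],1]
    return np.array(c['origin']), rot(c['orientation'])@d
def rot(o):
    o=np.array(o); return o if o.shape==(3,3) else R.from_quat(o).as_matrix()
def proj(c,P):
    P=np.atleast_2d(P); q=(P-np.array(c['origin']))@rot(c['orientation']); u=q@np.array(c['intrinsics']).T
    return u[:,:2]/u[:,2:]
E
python3 - <<'E'
from h import *
for n in ['scene','side','wrist']:
    im=save(n,n+'0.png'); c=camera_model(n); print(n,c)
    for q in ['rack','bay2','tin_a','can','jar_a']:
        print(q,[(np.round(r['point'],1).tolist(),round(r['confidence'],2)) for r in pinpoint(n,q)])
a,b=[cv2.imread(f'pics/{n}0.png') for n in('scene','side')]
print(get_obs())
E
```

```text
pics
scene {'intrinsics': array([[530.02838723,   0.        , 322.42321064],
       [  0.        , 530.02838723, 242.37925938],
       [  0.        ,   0.        ,   1.        ]]), 'origin': array([0.85183864, 0.60918886, 0.71708472]), 'orientation': array([ 0.21166277,  0.89340162, -0.38346869, -0.09992088])}
rack [([306.1, 256.5], 0.73)]
bay2 [([304.2, 253.7], 0.79)]
tin_a [([372.3, 305.7], 0.81), ([262.1, 171.2], 0.56)]
can [([309.7, 246.3], 0.7), ([263.0, 170.5], 0.38)]
jar_a [([334.2, 286.8], 0.8), ([285.6, 222.3], 0.6)]
side {'intrinsics': array([[465.39178963,   0.        , 315.2224692 ],
       [  0.        , 465.39178963, 241.11910954],
       [  0.        ,   0.        ,   1.        ]]), 'origin': array([ 0.52045103, -0.51554923,  0.59554648]), 'orientation': array([ 0.9218504 , -0.01059051,  0.0039993 , -0.38738054])}
rack [([318.8, 297.3], 0.75)]
bay2 [([316.6, 290.5], 0.81)]
tin_a [([311.2, 187.9], 0.86), ([337.9, 394.2], 0.73)]
can [([314.7, 289.8], 0.86)]
jar_a [([318.6, 247.3], 0.89), ([322.2, 351.5], 0.72)]
wrist {'intrinsics': array([[337.9279891 ,   0.        , 317
[... 290 characters left out ...]
': 0.9, 'qpos': array([ 1.17239893e+00,  1.23790170e-01,  1.65027859e+00,  6.51152749e-06,
        1.36750121e+00, -8.25873930e-02]), 'joint_velocities': array([ 0.00017309, -0.00221505,  0.00215253, -0.00074737,  0.00254785,
       -0.0008443 ]), 'tau': array([-6.09072358e-04, -4.17575848e+01, -3.60233510e+01,  7.74508389e-02,
        4.27939394e-02,  3.35179159e-06]), 'ee_pos': array([0.20189843, 0.61784636, 0.21467525]), 'orientation': array([ 1.57250268e-01,  9.87558785e-01,  1.17751086e-05, -3.95500484e-07]), 'wrist_force': array([-0.20620342, -0.9346192 , -0.55921003]), 'ft_torque': array([ 0.00403869, -0.03160441, -0.04376431]), 'grasp_force': 0.0, 'gripper_width': 0.9980674150934797}
```

View pics/scene0.png

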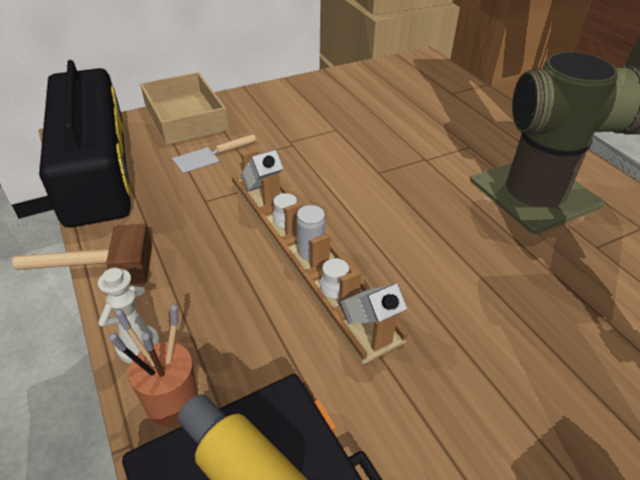

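View pics/side0.png

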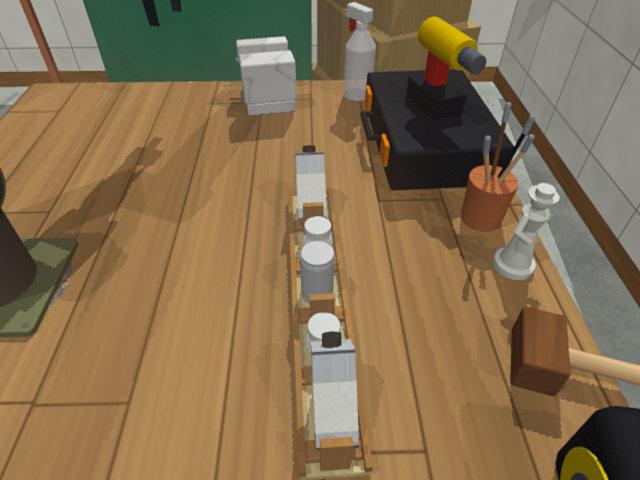

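The scene view shows the leaning tins in the two end bays, with tops near (388,302) and (265,165), the can in the middle at (311,230), and the jars between them. Next I'll fit the rack pose from these detections.

```bash
cat > fit.py <<'E'
from h import *
from scipy.optimize import least_squares
c0,s40=np.cos(np.radians(40)),np.sin(np.radians(40))
tz=12+60*c0+20*s40
M={'rack':(0,0,0),'bay2':(0,0,12),'can':(0,0,12),'tA':(0,204,tz),'tB':(0,-204,tz),'jA':(0,102,12),'jB':(0,-102,12)}
D={'scene':{'rack':(306.1,256.5),'bay2':(304.2,253.7),'can':(309.7,246.3),'tA':(372.3,305.7),'tB':(262.1,171.2),'jA':(334.2,286.8),'jB':(285.6,222.3)},
'side':{'rack':(318.8,297.3),'bay2':(316.6,290.5),'can':(314.7,289.8),'tA':(311.2,187.9),'tB':(337.9,394.2),'jA':(318.6,247.3),'jB':(322.2,351.5)}}
def toW(p,P): 
    return R.from_euler('z',p[2]).apply(np.atleast_2d(P)/1000.)+[p[0],p[1],0]
C={n:camera_model(n) for n in D}
def f(p): return np.concatenate([(proj(C[n],toW(p,[M[k] for k in D[n]]))-list(D[n].values())).ravel() for n in D])
r=least_squares(f,[.5,0,0],loss='soft_l1',f_scale=2); print(r.x,np.degrees(r.x[2])); print(f(r.x).reshape(-1,2).round(1).tolist())
np.save('rack.npy',r.x)
for n in D:
    im=cv2.imread(f'pics/{n}0.png')
    def L(P,col):
        q=proj(C[n],toW(r.x,P)); cv2.polylines(im,[np.int32(q*16)],False,col,1,cv2.LINE_AA,4)
    for z in(0,12): L([(-43,-276,z),(43,-276,z),(43,254,z),(-43,254,z),(-43,-276,z)],(0,0,255))
    for y in(-204,204):
        Q=lambda a,b,c:(a,y+b*c0+c*s40,tz-b*s40+c*c0)
        for c in(-60,60): L([Q(-25,-20,c),Q(25,-20,c),Q(25,20,c),Q(-25,20,c),Q(-25,-20,c)],(0,255,0))
    for k in range(-3,3):
        y=102*k+51-6.4+0 
        y=102*k+34.6
        L([(-18,y,81),(18,y,81),(18,y+10,81),(-18,y+10,81),(-18,y,81)],(255,0,0))
    x,y,w,h=(220,130,200,240) if n=='scene' else (250,130,160,350)
    cv2.imwrite(f'pics/{n}_o.png',cv2.resize(im[y:y+h,x:x+w],None,fx=600/h*.99,fy=600/h*.99,interpolation=cv2.INTER_CUBIC))
a,b=cv2.imread('pics/scene_o.png'),cv2.imread('pics/side_o.png');h=min(len(a),len(b))
o=np.hstack([a[:h],b[:h]]);print(o.shape);s=min(1,800/o.shape[1]);cv2.imwrite('pics/o.png',cv2.resize(o,None,fx=s,fy=s))
E
python3 fit.py
```

```text
[ 0.53705377 -0.03926281  0.04701999] 2.694047124234898
[[2.6, 0.0], [4.5, -1.7], [-1.0, 5.7], [-1.8, -1.3], [-0.8, -0.0], [2.0, 0.3], [-1.1, -1.2], [0.3, 0.3], [2.5, 2.4], [4.4, 3.1], [-0.3, -1.9], [-5.7, -1.0], [-3.8, 0.7], [2.3, -4.0]]
(594, 767, 3)
```

View pics/o.png

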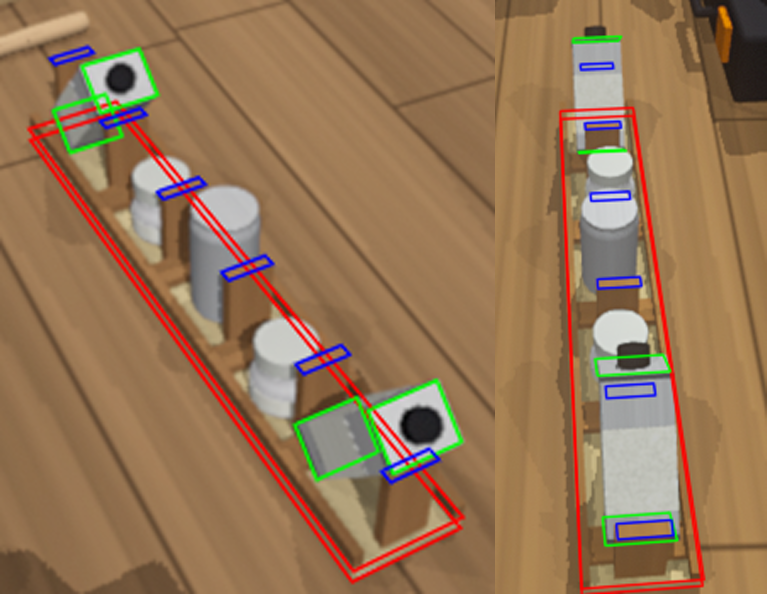

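The overlay fits both tins and the rack to about 2 mm. The plan for each tin:
1. Grip it on its x faces and lift it slightly.
2. Push its bottom corner against the previous post so it pivots upright, flush with the post face.
3. Shift it to +y and lower it.

```bash
cat > go.py <<'E'
import sys
from h import *
p=np.load('rack.npy')
def delta(X,Y,Z,q=True):
    o=get_obs(); T=R.from_quat(o['orientation']).as_matrix()
    w=R.from_euler('z',p[2]).apply([X/1000,Y/1000,0])+[p[0],p[1],Z/1000]
    rx=np.array([np.cos(p[2]),np.sin(p[2]),0]); ty=T.T@rx
    turn=np.arctan2(-ty[0],ty[1]); turn=(turn+np.pi/2)%np.pi-np.pi/2
    d=T.T@(w-o['ee_pos'])
    e=R.from_euler('z',-p[2]).apply(o['ee_pos']-[p[0],p[1],0])*1000
    print('t',round(o['time'],2),'tcp rack mm',e.round(1),'delta units now-axes',(d/.02).round(2),'after turn',(R.from_euler('z',-turn).apply(d)/.02).round(2),'turn units',round(turn/.12,2),'w',round(o['gripper_width'],3),'F',o['wrist_force'].round(1),'gf',round(float(o['grasp_force']),1),'q',o['qpos'].round(2))
    print('tool x in rack',(R.from_euler('z',-p[2]).apply(T[:,0])).round(3))
delta(*map(float,sys.argv[1:4]))
E
python3 go.py 0 226.5 200
```

```text
t 0.9 tcp rack mm [-303.9  672.1  214.7] delta units now-axes [-22.11 -15.44   0.73] after turn [-22.28  15.19   0.73] turn units 10.07 w 0.998 F [-0.2 -0.9 -0.6] gf 0.0 q [ 1.17  0.12  1.65  0.    1.37 -0.08]
tool x in rack [-0.935  0.355  0.   ]
```

Request:
play_rows([
  [-0.5,0,0,1,1],
  [-0.5,0,0,1,1],
  [-0.5,0,0,1,1],
  [-1,0,0,1,1],
  [-1,0,0,1,1],
  [-1,0,0,1,1],
  [-1,0,0,1,1],
  [-1,0,0,1,1],
  [-1,0,0,1,1],
  [-1,0,0,1,1],
  [-1,1,0,0.07,1],
  [0,0,0,0,1],
])

```text
time: 1.9
ee_pos: [0.3215, 0.467, 0.2149]
orientation: [0.692, 0.722, 0.0, 0.001]
wrist_force: [0.7, 0.4, -0.2]
gripper_width: 1.002
grasp_force: 0.0
```

```bash
python3 go.py 0 226.5 200
```

```text
t 1.9 tcp rack mm [-191.5  515.8  214.9] delta units now-axes [-14.43   9.63   0.77] after turn [-14.47   9.58   0.77] turn units -0.03 w 1.002 F [ 0.7  0.4 -0.2] gf 0.0 q [ 0.87 -0.06  1.84 -0.    1.36  0.83]
tool x in rack [ 0.004  1.    -0.001]
```

Request:
play_rows([
  [-1,0.8,0,0,1],
  [-1,0.8,0,0,1],
  [-1,0.8,0,0,1],
  [-1,0.8,0,0,1],
  [-1,0.8,0,0,1],
  [-1,0.8,0,0,1],
  [-1,0.8,0,0,1],
  [-1,0.8,0,0,1],
  [-1,0.8,0,0,1],
  [-1,0.8,0,0,1],
  [-1,0.8,0,0,1],
  [-1,0.8,0,0,1],
])

```text
time: 2.9
ee_pos: [0.5231, 0.238, 0.2148]
orientation: [0.69, 0.724, 0.0, -0.0]
wrist_force: [1.2, 0.7, 0.5]
gripper_width: 1.0
grasp_force: 0.0
```

Request:
play_rows([
  [-1,0,0.2,0,1],
  [-1,0,0.2,0,1],
  [-0.45,0,0.2,0,1],
  [0,0,0,0,1],
])

```text
time: 3.23
ee_pos: [0.5243, 0.1885, 0.2016]
orientation: [0.691, 0.723, -0.001, -0.0]
wrist_force: [-0.0, -0.4, 0.2]
gripper_width: 1.0
grasp_force: 0.0
```

```bash
python3 go.py 0 226.5 78.6; python3 -c "
from h import *
save('wrist','w1.png')
for n in ['wrist']:
  print(pinpoint(n,'tin_a'))"
```

```text
t 3.23 tcp rack mm [ -2.  228.1 201.6] delta units now-axes [-0.08  0.11  6.15] after turn [-0.08  0.11  6.15] turn units -0.02 w 1.0 F [-0.  -0.4  0.2] gf 0.0 q [ 0.25 -0.07  1.87 -0.    1.34  0.2 ]
tool x in rack [ 0.002  1.    -0.   ]
[{'point': [318.6, 263.3], 'confidence': 0.58}]
```

View pics/w1.png

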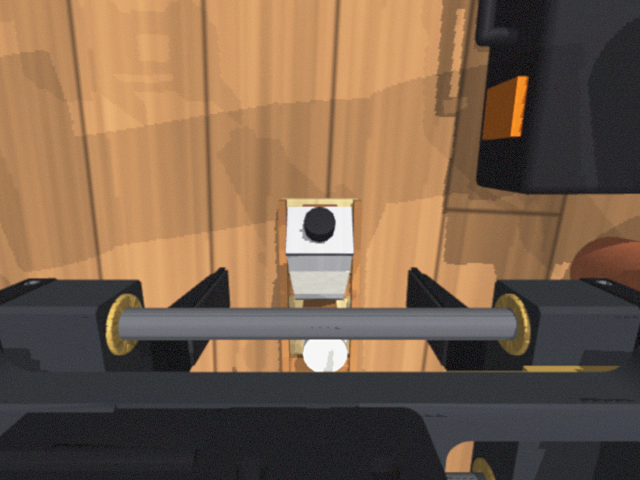

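The wrist view shows the tin centred and square between the fingers, with its cap at (319,224). Descending to grip.

Request:
play_rows([
  [-0.08,0.1,0.8,0,1],
  [0,0,0.8,0,1],
  [0,0,0.8,0,1],
  [0,0,0.8,0,1],
  [0,0,0.8,0,1],
  [0,0,0.8,0,1],
  [0,0,0.8,0,1],
  [0,0,0.5,0,1],
  [0,0,0,0,1],
  [0,0,0,0,1],
])

```text
time: 4.17
ee_pos: [0.5264, 0.1888, 0.0806]
orientation: [0.69, 0.724, -0.0, -0.0]
wrist_force: [-0.0, 0.3, 0.1]
gripper_width: 1.004
grasp_force: 0.0
```

Request:
play_rows([
  [0,0,0,0,0.3],
  [0,0,0,0,0.15],
  [0,0,0,0,0.1],
  [0,0,0,0,0.0],
  [0,0,0,0,-0.2],
  [0,0,0,0,-0.5],
  [0,0,0,0,-1],
  [0,0,0,0,-1],
  [0,0,0,0,-1],
  [0,0,0,0,-1],
])

```text
time: 5.0
ee_pos: [0.5266, 0.1881, 0.0807]
orientation: [0.69, 0.723, -0.0, -0.0]
wrist_force: [-1.3, -0.6, -0.1]
gripper_width: 0.524
grasp_force: 29.9
```

```bash
python3 go.py 0 226.5 78.6
```

```text
t 5.0 tcp rack mm [  0.3 227.6  80.7] delta units now-axes [-0.06 -0.01  0.11] after turn [-0.06 -0.01  0.11] turn units -0.0 w 0.524 F [-1.3 -0.6 -0.1] gf 29.9 q [0.25 0.05 1.97 0.   1.13 0.2 ]
tool x in rack [ 0.  1. -0.]
```

Request:
play_rows([
  [0,0,-0.25,0,-1],
  [0,0,-0.25,0,-1],
  [0,0,0,0,-1],
  [-0.18,0,0,0,-1],
  [-0.29,0,-0.31,0,-1],
  [-0.29,0,-0.31,0,-1],
  [-0.34,0,-0.25,0,-1],
  [-0.34,0,-0.25,0,-1],
  [0,0,0,0,-1],
  [0,0,0,0,-1],
])

```text
time: 5.83
ee_pos: [0.5283, 0.1585, 0.1139]
orientation: [0.691, 0.723, -0.0, 0.001]
wrist_force: [-1.1, 2.9, -1.5]
gripper_width: 0.524
grasp_force: 30.0
```

```bash
python3 go.py 0 226.5 78.6; python3 -c "
from h import *
a=save('scene','s2.png');b=save('side','d2.png')
o=np.hstack([cv2.resize(a[230:380,300:440],None,fx=3,fy=3),cv2.resize(b[110:260,250:370],None,fx=3,fy=3)]);cv2.imwrite('pics/c2.png',o[:,:,::-1])"
```

```text
t 5.83 tcp rack mm [  0.6 198.  113.9] delta units now-axes [ 1.43 -0.03  1.76] after turn [ 1.43 -0.03  1.76] turn units -0.01 w 0.524 F [-1.1  2.9 -1.5] gf 30.0 q [ 0.19 -0.01  1.96 -0.    1.19  0.15]
tool x in rack [ 0.001  1.    -0.001]
```

View pics/c2.png

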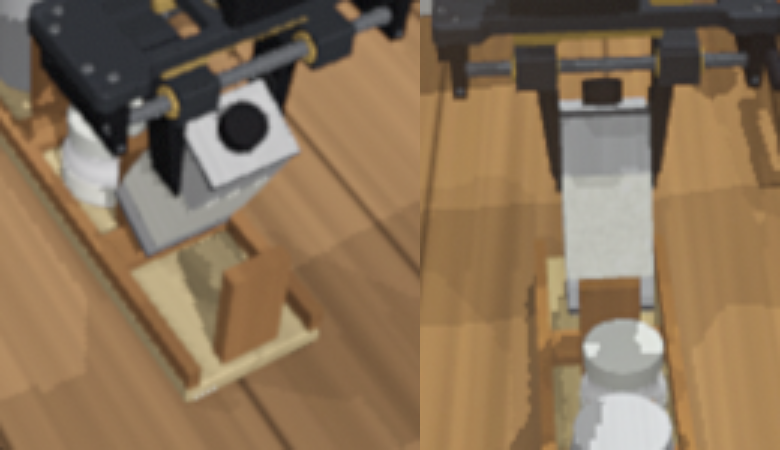

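The tin is lifted and its lower corner is on the post face, with a reaction of about 3 N. It is still tilted, so I'm continuing the arc.

Request:
play_rows([
  [-0.38,0,-0.19,0,-1],
  [-0.38,0,-0.19,0,-1],
  [-0.4,0,-0.12,0,-1],
  [0,0,0,0,-1],
  [0,0,0,0,-1],
])

```text
time: 6.35
ee_pos: [0.5294, 0.1361, 0.1232]
orientation: [0.691, 0.723, 0.0, 0.0]
wrist_force: [-0.2, 2.3, -0.9]
gripper_width: 0.526
grasp_force: 30.0
```

```bash
cat > tilt.py <<'E'
import sys
from h import *
from scipy.optimize import least_squares
# fit tin pose (rack y,z,tilt; x known) to silhouette mask in scene image; compare mask area IoU
p=np.load('rack.npy'); X,Y0,Z0=map(float,sys.argv[1:4])  # grasp pt (rack mm)
def tin(y,z,t):
    c,s=np.cos(t),np.sin(t); a,b,k=np.meshgrid([-25,25],[-20,20],[-60,60]); P=np.c_[a.ravel(),b.ravel(),k.ravel()]
    return np.c_[P[:,0]+X,y+P[:,1]*c+P[:,2]*s,z-P[:,1]*s+P[:,2]*c]
def W(P): return R.from_euler('z',p[2]).apply(P/1000.)+[p[0],p[1],0]
for n in ['scene','side']:
    get_image(n); r=regions_of(n,'tin_a'); c=camera_model(n)
    best=[]
    for t in np.radians(np.arange(-10,46,1)):
        Y=Y0-35*np.sin(t); Z=Z0-35*np.cos(t)
        m=np.zeros((480,640),np.uint8); cv2.fillConvexPoly(m,cv2.convexHull(np.int32(proj(c,W(tin(Y,Z,t))).round())),1); m=m>0
        for i,q in enumerate(r):
            best.append(((m&q['mask']).sum()/(m|q['mask']).sum(),round(float(np.degrees(t)))))
    print(n,sorted(best)[::-1][:6])
E
python3 go.py 0 226.5 78.6; python3 tilt.py 0.6 174 147; python3 -c "
from h import *
a=save('scene','s3.png');b=save('side','d3.png')
o=np.hstack([cv2.resize(a[230:380,300:440],None,fx=3,fy=3),cv2.resize(b[110:260,250:370],None,fx=3,fy=3)]);cv2.imwrite('pics/c3.png',o[:,:,::-1])"
```

```text
t 6.35 tcp rack mm [  0.6 175.5 123.2] delta units now-axes [ 2.55 -0.03  2.23] after turn [ 2.55 -0.03  2.23] turn units -0.01 w 0.526 F [-0.2  2.3 -0.9] gf 30.0 q [ 0.15 -0.03  1.97 -0.    1.2   0.11]
tool x in rack [ 0.001  1.    -0.   ]
scene [(np.float64(0.6612694300518135), 1), (np.float64(0.659046374918354), 2), (np.float64(0.6588273195876289), 0), (np.float64(0.6561100447856686), -1), (np.float64(0.6510416666666666), 3), (np.float64(0.6507785192246585), -2)]
side [(np.float64(0.853393665158371), -9), (np.float64(0.8527803099361896), -10), (np.float64(0.8518685276902296), -8), (np.float64(0.8498006202924235), -6), (np.float64(0.8490819525302284), -7), (np.float64(0.8470691934773028), -5)]
```

View pics/c3.png

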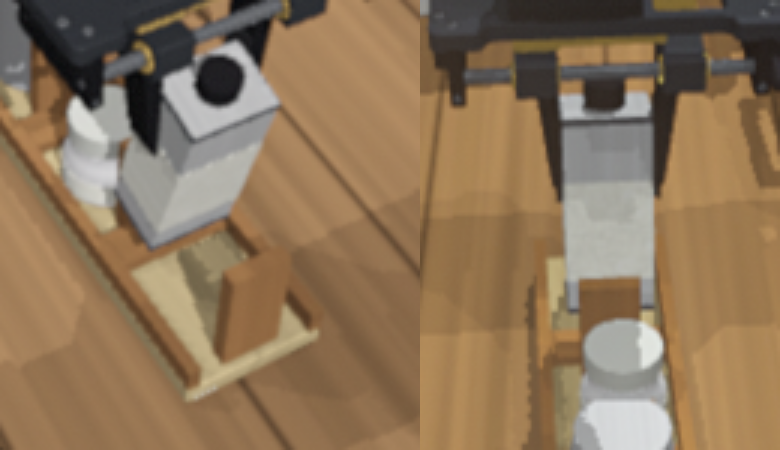

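The tin is almost upright; from the grip position the remaining tilt is about 5°. I'm pushing it flush against the post.

Request:
play_rows([
  [-0.2,0,-0.04,0,-1],
  [-0.2,0,-0.02,0,-1],
  [-0.08,0,0,0,-1],
  [0,0,0,0,-1],
  [0,0,0,0,-1],
])

```text
time: 7.07
ee_pos: [0.5297, 0.1278, 0.125]
orientation: [0.691, 0.723, 0.001, -0.001]
wrist_force: [-0.4, 6.3, -0.2]
gripper_width: 0.526
grasp_force: 30.0
```

```bash
python3 go.py 0 204 120;
```

```text
t 7.07 tcp rack mm [  0.5 167.2 125. ] delta units now-axes [ 1.84 -0.03  0.25] after turn [ 1.84 -0.03  0.25] turn units -0.01 w 0.526 F [-0.4  6.3 -0.2] gf 30.0 q [ 0.14 -0.03  1.97  0.    1.21  0.09]
tool x in rack [0.001 1.    0.003]
```

Request:
play_rows([
  [-0.12,0,0,0,-1],
  [0,0,0,0,-1],
  [0,0,0,0,-1],
])

```text
time: 7.32
ee_pos: [0.5299, 0.1256, 0.1253]
orientation: [0.691, 0.723, 0.001, -0.001]
wrist_force: [-1.5, 6.1, 1.6]
gripper_width: 0.523
grasp_force: 30.0
```

```bash
python3 go.py 0 204 120;
```

```text
t 7.32 tcp rack mm [  0.6 165.1 125.3] delta units now-axes [ 1.95 -0.03  0.27] after turn [ 1.95 -0.03  0.27] turn units -0.01 w 0.523 F [-1.5  6.1  1.6] gf 30.0 q [ 0.13 -0.04  1.97  0.    1.21  0.08]
tool x in rack [0.001 1.    0.003]
```

Request:
play_rows([
  [0.4,0,0,0,-1],
  [0.8,0,0,0,-1],
  [0.8,0,0,0,-1],
  [0,0,0,0,-1],
  [0,0,0,0,-1],
])

```text
time: 7.73
ee_pos: [0.5277, 0.164, 0.1239]
orientation: [0.69, 0.724, -0.001, 0.001]
wrist_force: [-0.5, 0.3, -1.7]
gripper_width: 0.527
grasp_force: 30.0
```

```bash
python3 go.py 0 205 120; cat > ov.py <<'E'
import sys
from h import *
p=np.load('rack.npy'); o=get_obs(); e=R.from_euler('z',-p[2]).apply(o['ee_pos']-[p[0],p[1],0])*1000
t=np.radians(float(sys.argv[1])); lz=float(sys.argv[3]); X,Y,Z=e[0],e[1]-lz*np.sin(t),e[2]+19-lz*np.cos(t)
c_,s=np.cos(t),np.sin(t)
W=lambda P:R.from_euler('z',p[2]).apply(np.array(P)/1000.)+[p[0],p[1],0]
Q=lambda a,b,k:(X+a,Y+b*c_+k*s,Z-b*s+k*c_)
out=[]
for n in('scene','side'):
    im=get_image(n)[:,:,::-1].copy(); c=camera_model(n)
    cx,cy=proj(c,W([Q(0,0,0)]))[0].astype(int); w=65
    S=6; im=cv2.resize(im[cy-w:cy+w,cx-w:cx+w],None,fx=3,fy=3,interpolation=cv2.INTER_CUBIC)
    raw=im.copy()
    def L(P): cv2.polylines(im,[np.int32(((proj(c,W(P))-[cx-w,cy-w])*3+1)*16)],False,(0,255,0),1,cv2.LINE_AA,4)
    for k in(-60,60): L([Q(-25,-20,k),Q(25,-20,k),Q(25,20,k),Q(-25,20,k),Q(-25,-20,k)])
    for a in(-25,25):
        for b in(-20,20): L([Q(a,b,-60),Q(a,b,60)])
    out.append(im)
    if n=='scene': cv2.imwrite('pics/raw.png',raw)
cv2.imwrite('pics/'+sys.argv[2],np.hstack(out))
E
python3 ov.py 0 v1.png 35
```

```text
t 7.73 tcp rack mm [2.000e-01 2.035e+02 1.239e+02] delta units now-axes [ 0.07 -0.01  0.2 ] after turn [ 0.07 -0.01  0.2 ] turn units 0.01 w 0.527 F [-0.5  0.3 -1.7] gf 30.0 q [ 0.21 -0.02  1.95 -0.    1.2   0.16]
tool x in rack [-0.001  1.    -0.002]
```

View pics/v1.png

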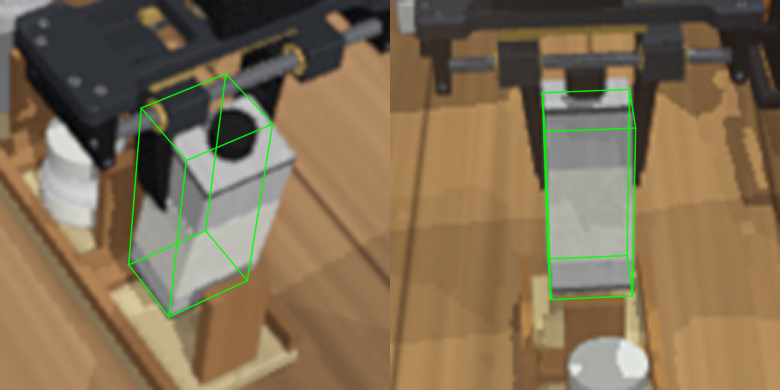

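The overlay shows the tin is still clearly tilted: its top-front corner is at (207,195) in the crop, where upright would put it at (186,160). I'll fit the tilt from the corners.

```bash
cat > fitc.py <<'E'
from h import *
from scipy.optimize import least_squares
p=np.load('rack.npy'); o=get_obs(); e=R.from_euler('z',-p[2]).apply(o['ee_pos']-[p[0],p[1],0])*1000
def fit(corn,S=1):
    """corn: list of (camera,(a,b,k),(u,v))"""
    def P(v,l):
        t=v[2]; a,b,k=l
        return R.from_euler('z',p[2]).apply(np.array([e[0]+a,v[0]+b*np.cos(t)+k*np.sin(t),v[1]-b*np.sin(t)+k*np.cos(t)])/1000)+[p[0],p[1],0]
    C={n:camera_model(n) for n in('scene','side')}
    f=lambda v:np.concatenate([proj(C[n],P(v,l))[0]-uv for n,l,uv in corn])
    r=least_squares(f,[e[1],e[2]-20,0.1],x_scale=[10,10,.1])
    t=r.x[2]; g=np.array([e[1],e[2]+19])-r.x[:2]
    print('y,z',r.x[:2].round(1),'tilt',np.degrees(t).round(1),'res',f(r.x).round(1),'grasp local y,z',(g[0]*np.cos(t)-g[1]*np.sin(t)).round(1),(g[0]*np.sin(t)+g[1]*np.cos(t)).round(1),
     'lowest z',(r.x[1]-60*np.cos(t)-20*abs(np.sin(t))).round(1),'low edge y',(r.x[0]-60*np.sin(t)+20*np.cos(t)*np.sign(t)).round(1))
def center(n,lz=35):
    c=camera_model(n); w=R.from_euler('z',p[2]).apply(np.array([e[0],e[1],e[2]+19-lz])/1000)+[p[0],p[1],0]
    return proj(c,w)[0].astype(int)-65
E
python3 - <<'E'
from fitc import *
a=center('scene'); b=center('side')-[130,0]
u=lambda o,x,y:(np.array([x,y])-1)/3+o
fit([('scene',(25,20,60),u(a,207,195)) if 0 else ('scene',(-25,0,0),u(a,207,195))]*0+
[('scene',(25,20,60),u(a,207,195)),('scene',(-25,20,60),u(a,294,158)),('scene',(25,20,-60),u(a,187,303)),('scene',(25,-20,-60),u(a,130,262)),
 ('side',(-25,-20,60),u(b,545,110)),('side',(25,-20,60),u(b,632,110)),('side',(-25,-20,-60),u(b,551,290)),('side',(25,-20,-60),u(b,632,288))])
C=camera_model('scene')
for l in [(25,20,60),(-25,20,60),(25,-20,60),(-25,-20,60)]:
    w=R.from_euler('z',p[2]).apply(np.array([e[0]+l[0],e[1]+l[1],e[2]+19-35+l[2]])/1000)+[p[0],p[1],0]
    print(l,((proj(C,w)[0]-a)*3+1).round())
E
```

```text
y,z [212.9 108.1] tilt 9.0 res [ 1.  -1.4  1.  -1.6 -5.4  5.3  0.6 -0.7 -0.6 -0.6  0.1 -1.7 -0.2  1.2
  0.1  0.6] grasp local y,z -15.3 32.8 lowest z 45.8 low edge y 223.3
(25, 20, 60) [188. 159.]
(-25, 20, 60) [274. 123.]
(25, -20, 60) [143. 107.]
(-25, -20, 60) [228.  73.]
```

Request:
play_rows([
  [-0.9,0,0.1,0,-1],
  [-0.9,0,0,0,-1],
  [-0.25,0,0,0,-1],
  [-0.2,0,-0.04,0,-1],
  [-0.2,0,-0.02,0,-1],
  [0,0,0,0,-1],
  [0,0,0,0,-1],
])

```text
time: 8.42
ee_pos: [0.5298, 0.1158, 0.1232]
orientation: [0.691, 0.723, 0.001, -0.001]
wrist_force: [0.4, 3.7, -2.2]
gripper_width: 0.524
grasp_force: 30.0
```

Request:
play_rows([
  [-0.1,0,0,0,-1],
  [0,0,0,0,-1],
  [0,0,0,0,-1],
])

```text
time: 8.67
ee_pos: [0.5299, 0.1142, 0.1233]
orientation: [0.691, 0.723, 0.001, -0.001]
wrist_force: [-0.9, 4.4, -3.0]
gripper_width: 0.521
grasp_force: 30.0
```

```bash
python3 go.py 0 205 120; python3 ov.py 0 v2.png 33
```

```text
t 8.67 tcp rack mm [  0.  153.7 123.3] delta units now-axes [ 2.57 -0.    0.17] after turn [ 2.57 -0.    0.17] turn units -0.01 w 0.521 F [-0.9  4.4 -3. ] gf 30.0 q [ 0.11 -0.04  1.98  0.    1.2   0.07]
tool x in rack [0.001 1.    0.002]
```

View pics/v2.png

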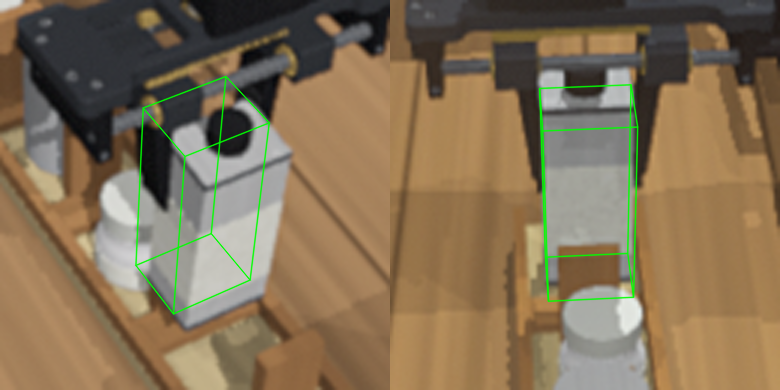

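The tin is closer to upright, with its front edge running from (206,188) to (186,327) in the crop. Fitting again.

```bash
python3 - <<'E'
from fitc import *
a=center('scene',33); b=center('side',33)-[130,0]
u=lambda o,x,y:(np.array([x,y])-1)/3+o
s=[('scene',(25,20,60),u(a,206,188)),('scene',(-25,20,60),u(a,291,155)),('scene',(25,20,-60),u(a,186,327)),('scene',(-25,20,-60),u(a,263,297))]
d=[('side',(-25,-20,60),u(b,542,111)),('side',(25,-20,60),u(b,634,110)),('side',(-25,-20,-60),u(b,549,283)),('side',(25,-20,-60),u(b,632,281))]
fit(s);fit(s+d)
E
```

```text
y,z [170.2 108.3] tilt 4.8 res [ 0.5 -0.1  0.5 -0.7 -0.7  1.2 -0.7 -0.2] grasp local y,z -19.3 32.6 lowest z 46.8 low edge y 185.1
y,z [170.1 107.5] tilt 3.7 res [ 0.1 -0.5  0.  -1.1 -0.4  1.9 -0.4  0.4 -0.4 -0.5 -0.1 -1.4 -0.7  1.4
 -0.3  0.7] grasp local y,z -18.6 33.7 lowest z 46.3 low edge y 186.1
```

Remaining tilt is about 4°, and the grip is on the tin's -y side. Pressing the +y bottom edge gently onto the floor will therefore level it. Moving over the bay and lowering.

Request:
play_rows([
  [0.35,0,0,0,-1],
  [0.7,0,0,0,-1],
  [0.7,0,0,0,-1],
  [0,0,0.4,0,-1],
  [0,0,0.4,0,-1],
  [0,0,0.4,0,-1],
  [0,0,0.25,0,-1],
  [0,0,0.1,0,-1],
  [0,0,0,0,-1],
  [0,0,0,0,-1],
])

```text
time: 9.6
ee_pos: [0.5286, 0.1478, 0.0923]
orientation: [0.691, 0.723, -0.0, -0.0]
wrist_force: [0.1, 0.1, -2.7]
gripper_width: 0.525
grasp_force: 30.0
```

```bash
python3 go.py 0 188.7 88
```

```text
t 9.6 tcp rack mm [  0.3 187.2  92.3] delta units now-axes [ 0.07 -0.02  0.21] after turn [ 0.07 -0.02  0.21] turn units -0.01 w 0.525 F [ 0.1  0.1 -2.7] gf 30.0 q [ 0.17  0.01  1.98 -0.    1.15  0.13]
tool x in rack [ 0.001  1.    -0.   ]
```

Request:
play_rows([
  [0,0,0.05,0,-1],
  [0,0,0.05,0,-1],
  [0,0,0,0,-1],
])

```text
time: 9.85
ee_pos: [0.5287, 0.1481, 0.0906]
orientation: [0.69, 0.723, 0.0, 0.0]
wrist_force: [-0.1, 0.1, -2.5]
gripper_width: 0.519
grasp_force: 30.0
```

Request:
play_rows([
  [0,0,0.05,0,-1],
  [0,0,0,0,-1],
])

```text
time: 10.02
ee_pos: [0.5285, 0.1481, 0.0894]
orientation: [0.69, 0.723, 0.0, 0.0]
wrist_force: [0.2, 0.0, -2.5]
gripper_width: 0.522
grasp_force: 30.0
```

Request:
play_rows([
  [0,0,0.05,0,-1],
  [0,0,0,0,-1],
])

```text
time: 10.18
ee_pos: [0.5285, 0.1482, 0.0883]
orientation: [0.69, 0.723, -0.0, -0.0]
wrist_force: [-0.5, 0.0, -2.6]
gripper_width: 0.527
grasp_force: 30.0
```

Request:
play_rows([
  [0,0,0.05,0,-1],
  [0,0,0,0,-1],
])

```text
time: 10.35
ee_pos: [0.5286, 0.1482, 0.0879]
orientation: [0.69, 0.723, -0.0, -0.0]
wrist_force: [-1.1, -0.6, 1.2]
gripper_width: 0.522
grasp_force: 30.0
```

Contact: the force went from -2.6 to +1.2 N. I'm pressing gently to level the tin.

Request:
play_rows([
  [0,0,0.05,0,-1],
  [0,0,0,0,-1],
])

```text
time: 10.52
ee_pos: [0.5287, 0.1482, 0.0879]
orientation: [0.69, 0.723, -0.0, -0.0]
wrist_force: [-3.7, -1.5, 6.7]
gripper_width: 0.524
grasp_force: 30.0
```

Request:
play_rows([
  [0,0,0.05,0,-1],
  [0,0,0,0,-1],
])

```text
time: 10.68
ee_pos: [0.5288, 0.1481, 0.0878]
orientation: [0.69, 0.724, -0.0, -0.0]
wrist_force: [-5.6, -2.4, 11.5]
gripper_width: 0.525
grasp_force: 30.0
```

Request:
play_rows([
  [0,0,0.05,0,-1],
  [0,0,0,0,-1],
])

```text
time: 10.85
ee_pos: [0.5289, 0.1481, 0.0878]
orientation: [0.69, 0.724, -0.0, -0.0]
wrist_force: [-7.9, -3.5, 15.9]
gripper_width: 0.526
grasp_force: 30.0
```

```bash
python3 go.py 0 188.7 88; python3 ov.py 0 v3.png 33
```

```text
t 10.85 tcp rack mm [  0.6 187.6  87.8] delta units now-axes [ 0.06 -0.03 -0.01] after turn [ 0.06 -0.03 -0.01] turn units 0.0 w 0.526 F [-7.9 -3.5 15.9] gf 30.0 q [ 0.18  0.02  1.99 -0.    1.14  0.13]
tool x in rack [-0.  1. -0.]
```

View pics/v3.png

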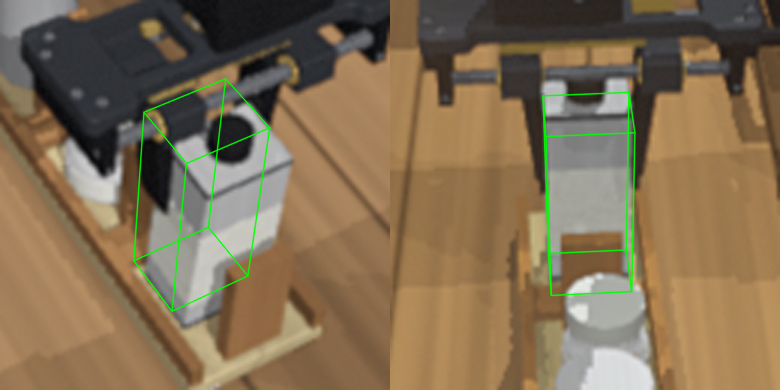

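```bash
python3 - <<'E'
from fitc import *
a=center('scene',33); b=center('side',33)-[130,0]
u=lambda o,x,y:(np.array([x,y])-1)/3+o
s=[('scene',(25,20,60),u(a,207,193)),('scene',(-25,20,60),u(a,292,160)),('scene',(25,20,-60),u(a,184,326))]
d=[('side',(-25,-20,60),u(b,545,117)),('side',(25,-20,60),u(b,632,115))]
fit(s);fit(s+d)
E
```

```text
y,z [203.1  72.7] tilt 4.7 res [ 0.4  0.4  0.1 -0.9 -0.7  0.5] grasp local y,z -18.3 32.7 lowest z 11.3 low edge y 218.2
y,z [202.5  71.5] tilt 4.4 res [ 0.   0.5 -0.4 -0.8 -0.9  0.8 -0.3  0.  -0.2 -0.5] grasp local y,z -17.6 34.0 lowest z 10.2 low edge y 217.8
```

```bash
python3 -c "
import cv2
im=cv2.imread('pics/raw.png'); cv2.imwrite('pics/raw2.png',cv2.resize(im[110:360,110:330],None,fx=2.3,fy=2.3,interpolation=cv2.INTER_CUBIC))"
```

```text
(no output)
```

View pics/raw2.png

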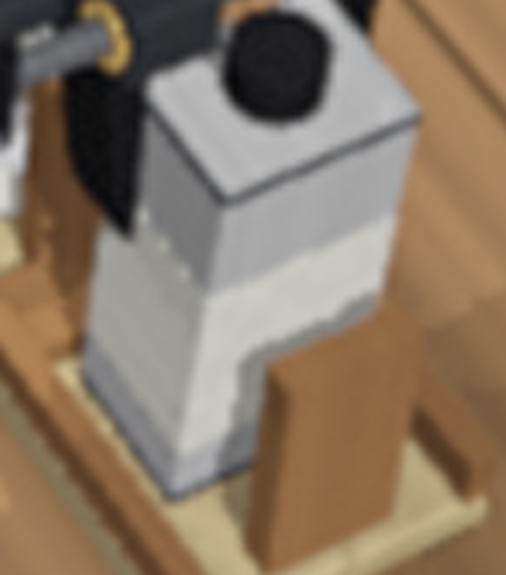

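Tilt is about 4.5°, pivoting on the +y bottom edge at y≈218. While the edge is pressed on the floor I'll move the grip toward -y, so that floor friction levels the tin.

Request:
play_rows([
  [-0.1,0,0.02,0,-1],
  [-0.1,0,0.02,0,-1],
  [0,0,0,0,-1],
])

```text
time: 11.2
ee_pos: [0.5293, 0.1447, 0.0867]
orientation: [0.691, 0.723, 0.001, -0.0]
wrist_force: [-5.7, -0.6, 12.5]
gripper_width: 0.524
grasp_force: 30.0
```

Request:
play_rows([
  [-0.1,0,0.02,0,-1],
  [-0.1,0,0.02,0,-1],
  [0,0,0,0,-1],
])

```text
time: 11.45
ee_pos: [0.5295, 0.141, 0.0854]
orientation: [0.691, 0.723, 0.001, -0.001]
wrist_force: [-5.7, 0.7, 9.9]
gripper_width: 0.52
grasp_force: 30.0
```

```bash
python3 go.py 0 188.7 88; cat > edge.py <<'E'
# tilt by edge sweep: correlate image gradient along the two visible +y-face vertical edges and top front edge (scene cam)
from fitc import *
import itertools,sys
C=camera_model('scene'); g=cv2.GaussianBlur(cv2.cvtColor(get_image('scene'),cv2.COLOR_RGB2GRAY),(0,0),.8).astype(np.float32)
gx,gy=cv2.Sobel(g,5,1,0),cv2.Sobel(g,5,0,1)
def S(y,z,t,x):
    s=0
    for A,B in [((25,20,58),(25,20,-58)),((-25,20,58),(-25,20,5)),((25,20,60),(-25,20,60)),((25,20,-60),(25,-20,-60))]:
        k=np.linspace(0,1,40)[:,None]; l=np.array(A)*(1-k)+np.array(B)*k
        P=np.c_[x+l[:,0],y+l[:,1]*np.cos(t)+l[:,2]*np.sin(t),z-l[:,1]*np.sin(t)+l[:,2]*np.cos(t)]
        q=proj(C,R.from_euler('z',p[2]).apply(P/1000)+[p[0],p[1],0]).astype(np.float32)
        n=q[-1]-q[0]; n=np.array([-n[1],n[0]])/np.hypot(*n)
        v=cv2.remap(gx,q[:,:1],q[:,1:],1)*n[0]+cv2.remap(gy,q[:,:1],q[:,1:],1)*n[1]
        s+=np.minimum(np.abs(v),80).mean()
    return s
y0,x0=map(float,sys.argv[1:3])
zf=float(sys.argv[3]) if len(sys.argv)>3 else 12
r=[]
for t in np.arange(-4,9,.5):
    a=np.radians(t); z0=zf+60*np.cos(a)+20*abs(np.sin(a))
    for y in np.arange(y0-9,y0+9.1,1):
        for dz in(-2,-1,0,1,2):
            for dx in(-2,-1,0,1,2): r.append((S(y,z0+dz,a,x0+dx),t,y,dz,x0+dx))
r.sort(reverse=True); print(np.round(r[:8],1).tolist())
E
python3 edge.py 200 0.6
```

```text
t 11.45 tcp rack mm [  1.  180.4  85.4] delta units now-axes [ 0.41 -0.05 -0.13] after turn [ 0.41 -0.05 -0.13] turn units -0.01 w 0.52 F [-5.7  0.7  9.9] gf 30.0 q [0.16 0.02 1.99 0.   1.13 0.11]
tool x in rack [0.001 1.    0.002]
[[277.5, 2.5, 198.0, 1.0, -1.4], [277.5, 3.0, 198.0, 1.0, -1.4], [277.3, 3.5, 197.0, 1.0, -1.4], [276.9, 4.0, 197.0, 1.0, -1.4], [276.4, 3.0, 197.0, 1.0, -1.4], [276.3, 4.0, 197.0, 0.0, -1.4], [276.1, 2.0, 198.0, 1.0, -1.4], [275.9, 1.5, 199.0, 1.0, -1.4]]
```

The grip dropped 2.4 mm, so the tin is levelling by the geometry I expected. Continuing a little further.

Request:
play_rows([
  [-0.1,0,0.03,0,-1],
  [0,0,0,0,-1],
  [0,0,0,0,-1],
])

```text
time: 11.75
ee_pos: [0.5296, 0.1397, 0.085]
orientation: [0.691, 0.723, 0.002, -0.001]
wrist_force: [-6.3, 3.9, 10.4]
gripper_width: 0.525
grasp_force: 30.0
```

Request:
play_rows([
  [-0.1,0,0.03,0,-1],
  [0,0,0,0,-1],
  [0,0,0,0,-1],
])

```text
time: 12.0
ee_pos: [0.5298, 0.1383, 0.0849]
orientation: [0.691, 0.723, 0.002, -0.001]
wrist_force: [-5.7, 4.4, 12.5]
gripper_width: 0.526
grasp_force: 30.0
```

```bash
python3 go.py 0 188.7 88; python3 edge.py 198 0.6
```

```text
t 12.0 tcp rack mm [  1.1 177.7  84.9] delta units now-axes [ 0.55 -0.05 -0.15] after turn [ 0.55 -0.05 -0.15] turn units -0.01 w 0.526 F [-5.7  4.4 12.5] gf 30.0 q [0.15 0.02 1.99 0.   1.13 0.11]
tool x in rack [0.001 1.    0.005]
[[278.1, 1.0, 197.0, 2.0, -1.4], [278.1, 0.5, 197.0, 2.0, -1.4], [277.7, 0.0, 198.0, 2.0, -1.4], [277.7, -0.5, 198.0, 2.0, -1.4], [277.7, 2.0, 196.0, 1.0, -1.4], [277.3, 1.0, 197.0, 1.0, -1.4], [277.2, 0.5, 197.0, 1.0, -1.4], [277.0, 0.0, 197.0, 2.0, -1.4]]
```

The z has stopped dropping and the fitted tilt is about 0.5°, so the tin is flat at y≈197. I'll take off the preload and release slowly.

Request:
play_rows([
  [0.05,0,-0.06,0,-1],
  [0.03,0,-0.05,0,-1],
  [0,0,0,0,-1],
])

```text
time: 12.3
ee_pos: [0.5297, 0.1385, 0.0849]
orientation: [0.69, 0.723, 0.001, 0.0]
wrist_force: [-1.5, 2.4, 5.9]
gripper_width: 0.523
grasp_force: 30.0
```

Request:
play_rows([
  [0,0,0,0,0.1],
  [0,0,0,0,0.15],
  [0,0,0,0,0.3],
  [0,0,0,0,0.6],
  [0,0,0,0,1],
  [0,0,0,0,1],
  [0,0,0,0,1],
  [0,0,0,0,1],
])

```text
time: 12.97
ee_pos: [0.529, 0.1377, 0.0838]
orientation: [0.69, 0.723, -0.0, 0.0]
wrist_force: [0.4, 0.2, -0.5]
gripper_width: 0.94
grasp_force: 0.0
```

```bash
python3 go.py 0 188.7 88; python3 edge.py 198 0.6
```

```text
t 12.97 tcp rack mm [  0.3 177.2  83.8] delta units now-axes [ 0.58 -0.02 -0.21] after turn [ 0.58 -0.02 -0.21] turn units -0.0 w 0.94 F [ 0.4  0.2 -0.5] gf 0.0 q [ 0.16  0.02  1.99 -0.    1.13  0.11]
tool x in rack [ 0.  1. -0.]
[[278.3, 3.5, 196.0, 0.0, -1.4], [277.9, 3.0, 197.0, 0.0, -1.4], [277.7, 2.5, 197.0, 0.0, -1.4], [277.4, 2.5, 197.0, 1.0, -1.4], [277.3, 4.0, 196.0, 0.0, -1.4], [277.2, 3.0, 196.0, 0.0, -1.4], [277.2, 3.0, 197.0, 1.0, -1.4], [277.2, 1.5, 198.0, 1.0, -1.4]]
```

The release itself was gentle. I'll retract straight up and then check tin A unobstructed.

Request:
play_rows([
  [0,0,-0.5,0,1],
  [0,0,-0.8,0,1],
  [0,0,-1,0,1],
  [0,0,-1,0,1],
  [0,0,-1,0,1],
  [0,0,-0.7,0,1],
  [-1,0,0,0,1],
  [-1,0,0,0,1],
  [-1,0,0,0,1],
  [-1,0,0,0,1],
  [-1,0,0,0,1],
  [-1,0,0,0,1],
])

```text
time: 14.02
ee_pos: [0.5346, 0.017, 0.1844]
orientation: [0.69, 0.723, 0.0, 0.0]
wrist_force: [0.3, 0.2, 0.5]
gripper_width: 1.003
grasp_force: 0.0
```

Request:
play_rows([
  [-1,0,0,0,1],
  [-1,0,0,0,1],
  [-1,0,0,0,1],
  [-1,0,0,0,1],
  [-1,0,0,0,1],
  [-1,0,0,0,1],
  [-1,0,0,0,1],
  [-1,0,0,0,1],
  [-1,0,0,0,1],
  [-1,0,0,0,1],
  [-1,0,0,0,1],
  [-0.4,0,0,0,1],
])

```text
time: 15.02
ee_pos: [0.5452, -0.2119, 0.1843]
orientation: [0.691, 0.723, -0.0, 0.0]
wrist_force: [-0.7, 0.6, 0.4]
gripper_width: 1.0
grasp_force: 0.0
```

```bash
python3 go.py 0 -172.3 70.9; cat > fitm.py <<'E'
# fit a standing tin (y,x,tilt,yaw; bottom on floor) to the network's masks in both cameras + edges
from h import *
import sys
from scipy.optimize import minimize
p=np.load('rack.npy'); y0=float(sys.argv[1]); cams=sys.argv[2].split(',')
C={n:camera_model(n) for n in cams}; M={};G={}
def body(v):
    x,y,t,w=v; z=12+60*np.cos(t)+20*abs(np.sin(t))
    P=np.array([(a,b,k) for a in(-25,25) for b in(-20,20) for k in(-60,60)]+[(12*np.cos(f),12*np.sin(f),k) for f in np.arange(0,6.28,.5) for k in(60,74)],float)
    P=R.from_euler('zx',[w,-t]).apply(P)+[x,y,z]
    return R.from_euler('z',p[2]).apply(P/1000)+[p[0],p[1],0]
def sil(n,v,S=8):
    u=proj(C[n],body(v)); m=np.zeros((480,640),np.uint8)
    for s in (u[:8],u[8:]): cv2.fillConvexPoly(m,cv2.convexHull(np.int32(s*16)),1,cv2.LINE_8,4)
    return m>0
for n in cams:
    get_image(n); u0=proj(C[n],body((0,y0,0,0))).mean(0)
    L=sorted(regions_of(n,'tin_a'),key=lambda r:np.hypot(*(np.array(r['point'])-u0))); M[n]=L[0]['mask']; print(n,L[0]['confidence'],M[n].sum())
f=lambda v:-sum((M[n]&sil(n,v)).sum()/(M[n]|sil(n,v)).sum() for n in cams)
r=min((minimize(f,[0,y0,t,0],method='Nelder-Mead',options=dict(initial_simplex=np.array([0,y0,t,0])+np.vstack([np.zeros(4),np.diag([3,4,.05,.05])]),xatol=.01,fatol=1e-4)) for t in(-.05,0,.05,.1)),key=lambda r:r.fun)
print('x,y',r.x[:2].round(1),'tilt,yaw deg',np.degrees(r.x[2:]).round(1),'iou',-r.fun/len(cams))
for t in range(-4,7,2): print(t,round(-f([r.x[0],r.x[1],np.radians(t),r.x[3]])/len(cams),3),end='; ')
E
python3 fitm.py 197 scene,side; python3 edge.py 197 0.6
```

```text
t 15.02 tcp rack mm [ 1.000e-01 -1.728e+02  1.843e+02] delta units now-axes [ 0.03 -0.    5.67] after turn [ 0.03 -0.    5.67] turn units -0.02 w 1.0 F [-0.7  0.6  0.4] gf 0.0 q [-0.46  0.    1.83 -0.    1.31 -0.51]
tool x in rack [ 0.002  1.    -0.001]
scene 0.63 2423
side 0.64 4588
x,y [  1.5 199.8] tilt,yaw deg [1.6 3.8] iou 0.4468401486988848
-4 0.42; -2 0.434; 0 0.443; 2 0.447; 4 0.439; 6 0.433; [[285.4, 1.5, 197.0, 1.0, -1.4], [285.1, 3.0, 195.0, 0.0, -1.4], [285.1, 2.5, 196.0, 1.0, -1.4], [285.1, 2.0, 197.0, 1.0, -1.4], [285.0, 2.5, 196.0, 0.0, -1.4], [284.8, 0.5, 198.0, 1.0, -1.4], [284.7, 2.0, 196.0, 1.0, -1.4], [284.6, 2.5, 195.0, 0.0, -1.4]]
```

Tin A is standing on the floor at y≈197 with no tilt beyond the fit noise. Now tin B, gripped further to +y so that the slip ends nearer its centre.

Request:
play_rows([
  [0.03,0,0.8,0,1],
  [0,0,0.8,0,1],
  [0,0,0.8,0,1],
  [0,0,0.8,0,1],
  [0,0,0.8,0,1],
  [0,0,0.8,0,1],
  [0,0,0.6,0,1],
  [0,0,0.27,0,1],
  [0,0,0,0,1],
  [0,0,0,0,0.3],
  [0,0,0,0,0.15],
  [0,0,0,0,0.1],
])

```text
time: 16.27
ee_pos: [0.5461, -0.2096, 0.0718]
orientation: [0.69, 0.723, 0.0, 0.001]
wrist_force: [-1.2, -0.7, -0.1]
gripper_width: 0.843
grasp_force: 0.0
```

Request:
play_rows([
  [0,0,0,0,0.0],
  [0,0,0,0,-0.2],
  [0,0,0,0,-0.5],
  [0,0,0,0,-1],
  [0,0,0,0,-1],
  [0,0,0,0,-1],
  [0,0,0,0,-1],
])

```text
time: 16.85
ee_pos: [0.5454, -0.2093, 0.0706]
orientation: [0.69, 0.723, 0.0, 0.0]
wrist_force: [-0.1, 0.8, 0.9]
gripper_width: 0.526
grasp_force: 29.9
```

```bash
python3 go.py 0 -172.3 70.9
```

```text
t 16.85 tcp rack mm [   0.4 -170.2   70.6] delta units now-axes [-0.11 -0.02 -0.01] after turn [-0.11 -0.02 -0.01] turn units -0.0 w 0.526 F [-0.1  0.8  0.9] gf 29.9 q [-0.46  0.11  1.92  0.    1.11 -0.5 ]
tool x in rack [ 0.  1. -0.]
```

Request:
play_rows([
  [0,0,-0.25,0,-1],
  [0,0,-0.25,0,-1],
  [-0.18,0,0,0,-1],
  [-0.3,0,-0.35,0,-1],
  [-0.35,0,-0.35,0,-1],
  [-0.35,0,-0.3,0,-1],
  [-0.38,0,-0.3,0,-1],
  [-0.38,0,-0.25,0,-1],
  [-0.4,0,-0.2,0,-1],
  [-0.4,0,-0.15,0,-1],
  [-0.4,0,-0.1,0,-1],
  [0,0,0,0,-1],
])

```text
time: 17.85
ee_pos: [0.5472, -0.2721, 0.12]
orientation: [0.691, 0.723, 0.0, -0.002]
wrist_force: [-1.2, 3.8, -2.0]
gripper_width: 0.527
grasp_force: 30.0
```

Request:
play_rows([
  [-0.2,0,-0.05,0,-1],
  [0,0,0,0,-1],
  [0,0,0,0,-1],
])

```text
time: 18.1
ee_pos: [0.5473, -0.2752, 0.1207]
orientation: [0.691, 0.723, -0.0, -0.002]
wrist_force: [-1.3, 4.2, -3.2]
gripper_width: 0.524
grasp_force: 30.0
```

```bash
python3 go.py 0 -248 124; cat > edge2.py <<'E'
# free z edge fit in scene cam, coarse then fine;  args y0 z0(center) x0
import sys
sys.argv=[sys.argv[0]]+sys.argv[1:]
src=open('edge.py').read().split("y0,x0=")[0]; exec(src)
y0,z0,x0=map(float,sys.argv[1:4]); r=[]
for t in np.arange(-10,26,1.):
    a=np.radians(t)
    for y in np.arange(y0-16,y0+17,2):
        for z in np.arange(z0-10,z0+11,2): 
            for x in(x0-1.5,x0,x0+1.5): r.append((S(y,z,a,x),t,y,z,x))
r.sort(reverse=True)
b=r[0]; r2=[(S(y,z,np.radians(t),x),t,y,z,x) for t in np.arange(b[1]-3,b[1]+3.1,.5) for y in np.arange(b[2]-4,b[2]+4.1,1) for z in np.arange(b[3]-3,b[3]+3.1,1) for x in (b[4]-1,b[4],b[4]+1)]
r2.sort(reverse=True); print(np.round(r[:3],1).tolist()); print(np.round(r2[:6],1).tolist())
for s,t,y,z,x in r2[:1]:
    t=np.radians(t); g=np.array([e[1]-y,e[2]+19-z]); print('grasp local',(g[0]*np.cos(t)-g[1]*np.sin(t)).round(1),(g[0]*np.sin(t)+g[1]*np.cos(t)).round(1),'lowest z',z-60*np.cos(t)-20*abs(np.sin(t)))
E
python3 edge2.py -238 107 0.4
```

```text
t 18.1 tcp rack mm [  -0.9 -236.1  120.7] delta units now-axes [-0.59  0.04 -0.17] after turn [-0.59  0.04 -0.17] turn units -0.01 w 0.524 F [-1.3  4.2 -3.2] gf 30.0 q [-0.55  0.12  1.82  0.    1.21 -0.6 ]
tool x in rack [0.001 1.    0.003]
[[311.0, 8.0, -232.0, 105.0, 1.9], [310.6, 7.0, -232.0, 113.0, -1.1], [310.4, 8.0, -234.0, 113.0, -1.1]]
[[311.4, 8.5, -229.0, 108.0, 2.9], [311.3, 8.5, -230.0, 107.0, 2.9], [311.3, 8.5, -232.0, 106.0, 1.9], [311.3, 8.0, -230.0, 107.0, 2.9], [311.2, 8.0, -229.0, 108.0, 2.9], [311.2, 9.0, -230.0, 108.0, 2.9]]
grasp local -11.8 30.3 lowest z 45.70285997569278
```

Request:
play_rows([
  [-0.25,0,-0.03,0,-1],
  [-0.25,0,-0.02,0,-1],
  [0,0,0,0,-1],
  [0,0,0,0,-1],
])

```text
time: 18.48
ee_pos: [0.5478, -0.2853, 0.1223]
orientation: [0.691, 0.723, -0.0, -0.002]
wrist_force: [-3.4, 5.6, -1.0]
gripper_width: 0.525
grasp_force: 30.0
```

Request:
play_rows([
  [-0.15,0,0,0,-1],
  [0,0,0,0,-1],
  [0,0,0,0,-1],
])

```text
time: 18.73
ee_pos: [0.5479, -0.288, 0.1225]
orientation: [0.691, 0.723, -0.0, -0.002]
wrist_force: [-2.8, 6.4, 0.1]
gripper_width: 0.522
grasp_force: 30.0
```

```bash
python3 go.py 0 -248 124;python3 edge2.py -240 107 0.4
```

```text
t 18.73 tcp rack mm [  -0.8 -249.   122.5] delta units now-axes [ 0.05  0.04 -0.07] after turn [ 0.05  0.04 -0.07] turn units -0.01 w 0.522 F [-2.8  6.4  0.1] gf 30.0 q [-0.57  0.13  1.8   0.    1.21 -0.62]
tool x in rack [0.001 1.    0.003]
[[313.0, 1.0, -238.0, 107.0, 1.9], [312.9, 2.0, -238.0, 107.0, 1.9], [312.4, 2.0, -242.0, 105.0, 0.4]]
[[313.6, 3.0, -236.0, 110.0, 2.9], [313.6, 2.0, -236.0, 109.0, 2.9], [313.5, 2.5, -236.0, 109.0, 2.9], [313.4, 1.5, -236.0, 109.0, 2.9], [313.4, 2.5, -236.0, 110.0, 2.9], [313.4, 1.5, -235.0, 109.0, 2.9]]
grasp local -14.6 30.8 lowest z 49.0355087898667
```

Tilt is down to about 2°. One more small push, then over the bay and down.

Request:
play_rows([
  [-0.12,0,0,0,-1],
  [0,0,0,0,-1],
  [0.4,0,0,0,-1],
  [0.8,0,0,0,-1],
  [0.8,0,0,0,-1],
  [0,0,0.4,0,-1],
  [0,0,0.4,0,-1],
  [0,0,0.4,0,-1],
  [0,0,0.2,0,-1],
  [0,0,0.1,0,-1],
  [0,0,0,0,-1],
  [0,0,0,0,-1],
])

```text
time: 19.78
ee_pos: [0.5472, -0.2517, 0.0923]
orientation: [0.691, 0.723, -0.0, -0.0]
wrist_force: [0.5, 0.3, -2.2]
gripper_width: 0.525
grasp_force: 30.0
```

```bash
python3 go.py 0 -215 88;python3 edge2.py -203 77 0.4
```

```text
t 19.78 tcp rack mm [ 1.000e-01 -2.127e+02  9.230e+01] delta units now-axes [-0.11 -0.01  0.21] after turn [-0.11 -0.01  0.21] turn units -0.01 w 0.525 F [ 0.5  0.3 -2.2] gf 30.0 q [-0.52  0.13  1.86 -0.    1.15 -0.57]
tool x in rack [ 0.001  1.    -0.   ]
[[317.0, 3.0, -209.0, 75.0, -1.1], [316.4, 3.0, -205.0, 79.0, 0.4], [316.3, 3.0, -207.0, 77.0, -1.1]]
[[317.3, 3.0, -211.0, 74.0, -2.1], [317.2, 2.5, -211.0, 74.0, -2.1], [317.1, 2.5, -209.0, 75.0, -1.1], [317.0, 3.0, -209.0, 75.0, -1.1], [316.9, 3.0, -209.0, 76.0, -1.1], [316.9, 3.0, -207.0, 77.0, -0.1]]
grasp local -3.7 37.2 lowest z 13.035508789866695
```

Request:
play_rows([
  [0,0,0.05,0,-1],
  [0,0,0.05,0,-1],
  [0,0,0,0,-1],
])

```text
time: 20.08
ee_pos: [0.5472, -0.2515, 0.0905]
orientation: [0.69, 0.723, 0.0, 0.0]
wrist_force: [-0.3, -0.0, -2.7]
gripper_width: 0.523
grasp_force: 30.0
```

Request:
play_rows([
  [0,0,0.05,0,-1],
  [0,0,0,0,-1],
])

```text
time: 20.25
ee_pos: [0.5471, -0.2514, 0.0894]
orientation: [0.69, 0.723, -0.0, -0.0]
wrist_force: [-0.7, -0.1, -2.6]
gripper_width: 0.519
grasp_force: 30.0
```

Request:
play_rows([
  [0,0,0.05,0,-1],
  [0,0,0,0,-1],
])

```text
time: 20.42
ee_pos: [0.5471, -0.2513, 0.0883]
orientation: [0.69, 0.723, -0.0, -0.0]
wrist_force: [-0.6, 0.1, -2.2]
gripper_width: 0.523
grasp_force: 30.0
```

Request:
play_rows([
  [0,0,0.05,0,-1],
  [0,0,0,0,-1],
])

```text
time: 20.58
ee_pos: [0.5471, -0.2513, 0.0872]
orientation: [0.69, 0.723, -0.0, -0.0]
wrist_force: [0.0, -1.0, -1.9]
gripper_width: 0.527
grasp_force: 30.0
```

Request:
play_rows([
  [0,0,0.05,0,-1],
  [0,0,0,0,-1],
])

```text
time: 20.75
ee_pos: [0.5471, -0.2513, 0.0862]
orientation: [0.69, 0.723, -0.0, -0.0]
wrist_force: [-0.3, -0.2, -3.1]
gripper_width: 0.524
grasp_force: 30.0
```

Request:
play_rows([
  [0,0,0.05,0,-1],
  [0,0,0,0,-1],
])

```text
time: 20.92
ee_pos: [0.5471, -0.2514, 0.0852]
orientation: [0.69, 0.723, -0.0, -0.0]
wrist_force: [-0.7, 0.5, -1.5]
gripper_width: 0.529
grasp_force: 30.0
```

Request:
play_rows([
  [0,0,0.05,0,-1],
  [0,0,0,0,-1],
])

```text
time: 21.08
ee_pos: [0.5471, -0.2514, 0.0843]
orientation: [0.69, 0.723, -0.0, -0.0]
wrist_force: [0.2, 0.4, -2.2]
gripper_width: 0.525
grasp_force: 30.0
```

Request:
play_rows([
  [0,0,0.05,0,-1],
  [0,0,0,0,-1],
])

```text
time: 21.25
ee_pos: [0.5471, -0.2514, 0.0833]
orientation: [0.69, 0.723, -0.0, -0.0]
wrist_force: [-0.2, 0.7, -2.4]
gripper_width: 0.526
grasp_force: 30.0
```

Request:
play_rows([
  [0,0,0.05,0,-1],
  [0,0,0,0,-1],
])

```text
time: 21.42
ee_pos: [0.5473, -0.2515, 0.0826]
orientation: [0.69, 0.723, 0.0, 0.0]
wrist_force: [0.5, 0.9, -2.0]
gripper_width: 0.523
grasp_force: 30.0
```

Request:
play_rows([
  [0,0,0.05,0,-1],
  [0,0,0,0,-1],
])

```text
time: 21.58
ee_pos: [0.5473, -0.2515, 0.0825]
orientation: [0.69, 0.723, -0.0, 0.0]
wrist_force: [-2.6, 0.5, 3.4]
gripper_width: 0.526
grasp_force: 30.0
```

Contact at z = 82.5 mm. Now press a little and see whether the tin is already flat.

Request:
play_rows([
  [0,0,0.05,0,-1],
  [0,0,0.04,0,-1],
  [0,0,0,0,-1],
])

```text
time: 21.83
ee_pos: [0.5474, -0.2519, 0.0823]
orientation: [0.69, 0.723, -0.0, 0.0]
wrist_force: [-5.3, 1.4, 11.2]
gripper_width: 0.521
grasp_force: 30.0
```

Request:
play_rows([
  [-0.1,0,0.03,0,-1],
  [0,0,0,0,-1],
  [0,0,0,0,-1],
])

```text
time: 22.08
ee_pos: [0.5476, -0.2532, 0.0822]
orientation: [0.69, 0.723, 0.0, -0.0]
wrist_force: [-6.0, 4.0, 13.5]
gripper_width: 0.527
grasp_force: 30.0
```

Request:
play_rows([
  [-0.1,0,0.02,0,-1],
  [0,0,0,0,-1],
  [0,0,0,0,-1],
])

```text
time: 22.33
ee_pos: [0.5476, -0.2548, 0.082]
orientation: [0.69, 0.723, 0.0, -0.001]
wrist_force: [-6.7, 6.3, 15.3]
gripper_width: 0.521
grasp_force: 30.0
```

```bash
python3 go.py 0 -215 88;python3 edge.py -204 0.4
```

```text
t 22.33 tcp rack mm [   0.4 -215.8   82. ] delta units now-axes [ 0.04 -0.02 -0.3 ] after turn [ 0.04 -0.02 -0.3 ] turn units -0.0 w 0.521 F [-6.7  6.3 15.3] gf 30.0 q [-0.52  0.14  1.86  0.    1.14 -0.57]
tool x in rack [0.    1.    0.002]
[[284.6, 2.5, -208.0, 2.0, -1.6], [284.5, 2.0, -208.0, 2.0, -1.6], [284.5, 3.0, -208.0, 2.0, -1.6], [284.3, 2.0, -207.0, 2.0, -1.6], [284.2, 3.0, -209.0, 2.0, -1.6], [284.1, 2.5, -207.0, 2.0, -1.6], [283.7, 3.5, -209.0, 2.0, -1.6], [283.7, 1.5, -207.0, 2.0, -1.6]]
```

B now fits at the same apparent tilt as the free-standing tin A, so it is flat. Unload and release.

Request:
play_rows([
  [0.06,0,-0.06,0,-1],
  [0.06,0,-0.05,0,-1],
  [0,0,-0.03,0,-1],
  [0,0,0,0,-1],
])

```text
time: 22.72
ee_pos: [0.5478, -0.2536, 0.0821]
orientation: [0.69, 0.723, -0.0, 0.001]
wrist_force: [-1.2, -1.3, 4.1]
gripper_width: 0.526
grasp_force: 30.0
```

Request:
play_rows([
  [0,0,0,0,0.1],
  [0,0,0,0,0.15],
  [0,0,0,0,0.3],
  [0,0,0,0,0.6],
  [0,0,0,0,1],
  [0,0,0,0,1],
  [0,0,0,0,1],
  [0,0,0,0,1],
])

```text
time: 23.38
ee_pos: [0.5473, -0.253, 0.0814]
orientation: [0.69, 0.723, 0.0, -0.0]
wrist_force: [-0.5, -0.3, 0.0]
gripper_width: 0.937
grasp_force: 0.0
```

Request:
play_rows([
  [0,0,-0.5,0,1],
  [0,0,-0.8,0,1],
  [0,0,-1,0,1],
  [0,0,-1,0,1],
  [0,0,-1,0,1],
  [0,0,-1,0,1],
  [0,-1,-0.5,0,1],
  [0,-1,0,0,1],
  [0,-1,0,0,1],
  [0,-1,0,0,1],
  [0,-1,0,0,1],
  [0,-1,0,0,1],
])

```text
time: 24.38
ee_pos: [0.4266, -0.2586, 0.1984]
orientation: [0.69, 0.723, 0.0, 0.001]
wrist_force: [-0.1, -1.0, 0.3]
gripper_width: 1.0
grasp_force: 0.0
```

```bash
python3 go.py 0 -215 88;python3 edge.py -204 0.4; python3 edge.py 197 0.4; python3 fitm.py -206 scene,side;python3 fitm.py 197 scene,side
```

```text
t 24.38 tcp rack mm [-120.6 -213.9  198.4] delta units now-axes [-0.05  6.03  5.52] after turn [-0.05  6.03  5.52] turn units -0.0 w 1.0 F [-0.1 -1.   0.3] gf 0.0 q [-0.65 -0.21  2.   -0.    1.35 -0.7 ]
tool x in rack [ 0.     1.    -0.001]
[[287.3, 3.5, -207.0, 1.0, -1.6], [287.2, 4.0, -207.0, 1.0, -1.6], [286.7, 3.0, -206.0, 1.0, -1.6], [286.7, 4.5, -208.0, 1.0, -1.6], [286.6, 4.5, -207.0, 1.0, -1.6], [286.4, 4.0, -208.0, 1.0, -1.6], [286.4, 2.5, -206.0, 1.0, -1.6], [286.3, 1.5, -205.0, 1.0, -1.6]]
[[285.5, 2.0, 196.0, 0.0, -1.6], [285.4, 2.5, 196.0, 0.0, -1.6], [285.1, 3.0, 195.0, 0.0, -1.6], [284.8, 2.5, 195.0, 0.0, -1.6], [284.6, 1.5, 197.0, 0.0, -1.6], [284.4, 1.5, 197.0, 1.0, -1.6], [284.3, 1.0, 197.0, 0.0, -1.6], [284.1, 2.0, 195.0, 0.0, -1.6]]
scene 0.63 1389
side 0.64 3532
x,y [   1.  -202.8] tilt,yaw deg [-0.7 -2.3] iou 0.8711242306741281
-4 0.841; -2 0.857; 0 0.864; 2 0.852; 4 0.839; 6 0.827; scene 0.65 2521
side 0.95 1624
x,y [  1.7 200.5] tilt,yaw deg [ 0.1 -0.5] iou 0.8597847971040445
-4 0.838; -2 0.85; 0 0.858; 2 0.848; 4 0.836; 6 0.817;
```

Both masks fit at about 0° tilt, at y≈200 and y≈-203, well inside the flat floors, and the gripper is clear. Handing in.

```bash
python3 -c "
from workcell import *
print(hand_in())"
```

```text
the job is handed in; nothing more can be done
None
```

Both tins are standing upright on their bay floors and the job is handed in; camera fits put their tilt at 0–1°, with edge fits up to about 3.5° that I took as noise, and I planned no contact with the can or jars but did not re-measure them.

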